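# Hold the tea strainer ready over the mug

## Robot

A 7-joint arm with a two-finger parallel gripper is mounted at the origin on the work surface. World frame = base frame: x ahead of the robot, y to its left, z up, the work surface at z = 0. Lengths are in m, angles in rad, forces in N, time in s.
With the tool pointing down it reaches from about 0.4 to 0.85 m from the base axis. Payload 10.4 kg.
Tool frame: the origin (TCP) lies on the mounting face of the last link; the fingertips stand r.tips_ahead ahead of it and the grasp point (between the pads) lies 164 mm ahead of it (r.tips_ahead is the distance from the TCP to the fingertips, in m); z points along the fingers, y is the line along which they close (so a half turn about z gives the same grasp; the last joint's range is limited). The gripper opens to 87 mm and grips with 3 to 60 N. Pads are 19 mm wide; open, the fingers measure 117 mm over their backs; the gripper's body (75 mm by 190 mm) begins 51 mm behind the grasp point.
Start: joints at [1.247, 0.332, -0.065, 1.46, 0.022, 1.35, -0.088], TCP at [0.185, -0.597, 0.405] pointing down, gripper open.
Joint ranges: [-2.6, 2.6], [-0.5, 2.12], [-1.47, 1.34], [0.16, 2.42], [-1.27, 4.41], [0.06, 2.06], [-2.6, 2.6]. Speed limits (rad/s): [2.22, 2.22, 2.79, 2.79, 3.14, 3.14, 3.14].

## Interface

Orientations are given as a unit quaternion [x, y, z, w].
In Python, from bench import telemetry, imaging, job, r gives the robot as it stands.
- The arm moves only by the tool move_arm, never from a script. Its argument "steps" is a list of rows, each an object of numbers: "dx", "dy", "dz": the shift along the tool's x, y, z in cm; "spin": the turn about the tool's z in rad. In form: [{"dx": .., "dy": .., "dz": .., "spin": ..}, ...]. A call has 1 to 12 rows; each row shifts and turns the commanded pose from where the row before left it, along the tool's axes as they then stand; what a row does not reach is not made up. A row lasts 1/10 s, in which the tool goes at most 50 mm and 8.59 degrees, less where a joint would pass 70% of its speed; a pose out of reach is approached as far as the arm can. A call with a gripper value outside its range is refused whole. "claw" is the finger opening in cm, from 0 to 8.7, set as the call begins (left out, the last holds). The fingers move at their own pace and stop on an object; "squeeze" is the grip in N (left out, the last holds). Time passes only in rows, so rows that do not move let the fingers close. It gives the time, the measured TCP pose, the force, the opening and the grip force at its end, in the units of the state.
- telemetry.read_state(): the state, without advancing time (a new reading comes with each control period).
- imaging.camera(name): name is "side" or "top"; returns a dict with "img" (384x512x3 uint8, red, green, blue), "camera_matrix" (3x3 intrinsics, pixels), "R" (3x3) and "t" (3): a world point X has camera coordinates R X + t. Camera axes: x right, y down, z forward; pixel columns grow to the right and rows downward; lengths in m; the calibration is good to about 2 mm. A picture is of the moment at which its call begins. There is no depth.
- job.close_job(): hands the job in; it is judged then, once.
The state is a dict: "time": time; "joint_positions": joint angles; "joint_vel": joint speeds; "joint_torque": joint torques, N m; "ee_pos": TCP position; "eef_rot": TCP orientation; "ft_force": force on the tool from outside, world axes, zero at the start; "torque": the same for the moment, N m; "width": finger opening in m; "grip_force": force on a finger pad.
Only numpy, scipy, OpenCV 4.12 (cv2) and the standard library are available. Lean on these libraries where they do the work, as an engineer would, in place of code of your own. Each camera call takes 0.05 s, during which the arm holds its last target. There are 200 camera calls.

## Task

Take the tea strainer by its wooden handle, draw it out from under the little counter shelf without bumping the shelf, and carry it over the plate rack to the mug with the handle (not the two plain cups). Finish while still holding it there, ready for pouring: level, still and centred over the mug's mouth, its bottom a centimetre or two above the rim and not touching the mug. Leave the mug and everything else standing where it is.

Things in the scene. Friction and masses are not known exactly. Their poses are not given: they have to be found in the camera images.
- strainer: Tea strainer: perforated steel bowl, 42 mm high, flat bottom 52 mm and rim 76 mm across, about 90 g, centre of mass about 9 mm towards the handle. Origin: centre of the bowl's underside; z up. Its level wooden handle runs along its -x. At first it stands on the counter, bowl under the shelf's front edge, handle sticking out towards the robot (within 20 degrees).
- strainer_handle (a point): Good place to grip the strainer: on its handle's centre line, 105 mm from the bowl's centre (along the strainer's -x) and 38 mm above its underside. The handle is a straight bar 14 mm wide (y) and 10 mm high, from 45 to 150 mm out from the bowl's centre.
- shelf: Small fixed counter shelf: wooden board 140 mm deep (x), 280 mm wide (y), underside 125 mm and top 137 mm above the counter, on four 10 mm posts at x +-60, y +-134 mm, a wire guard along its back, jars on top. Origin: on the counter under its centre. Its open front edge is at its own x = -70 mm, towards the robot. Stands left or right of the plate rack.
- mug: White ceramic mug with one loop handle, loose, 80 mm across and 90 mm high, wall 4 mm; the only one of the three vessels on the tray with a handle. Origin: centre of its underside; the loop points along its own +y, standing about 30 mm out.
- mug_rim (a point): Centre of the mug's mouth, at the height of its rim, z up.
- plate_rack: Fixed wire plate rack 310 mm long (x), 80 mm wide (y), with small plates standing on edge in it along x; the highest edge is 165 mm above the counter. Stands between the shelf and the tray. Origin: on the counter under its centre.
- tray: Low fixed wooden tray, 170 mm (x) by 290 mm (y), rim 14 mm and inner floor 5 mm above the counter, carrying the mug and the two cups in a row along its y, 90 mm apart, in any order. Origin: centre of its underside. On the other side of the plate rack from the shelf.
- cup_a: Bystander: white ceramic cup without a handle, 72 mm across, 80 mm high, on the tray. Origin: centre of its underside.
- cup_b: Bystander: white ceramic cup without a handle, 68 mm across, 95 mm high, on the tray. Origin: centre of its underside.
- jar_a: Bystander: amber jar, 54 mm across, 85 mm high, on top of the shelf. Origin: centre of its underside.
- jar_b: Bystander: glass jar, 50 mm across, 70 mm high, on top of the shelf. Origin: centre of its underside.
- dish: Bystander: little steel dish, 60 mm across, 30 mm high, on the counter under the shelf beside the strainer. Origin: centre of its underside.
- sugar_jar: Bystander: clear jar with white lid, 64 mm across, 85 mm high, on the counter in front of the plate rack. Origin: centre of its underside.
There are look-alikes about, which are no part of the job. What is shaped like the mug but green is not meant.

How it is judged:
By the outcome, as a careful person would: the job done as asked, in the order asked, and still so for the second after the job is handed in, while the arm keeps its last pose, push and grip.
It also fails if it takes over 51 s, if anything falls off the work surface, if the arm or the gripper's body presses on something with over 40 N, if the wrist force passes 120 N, or if a joint passes its speed limit or range.

## Working session

There is one attempt and no reset: what is moved stays moved. The work goes in short steps, Python scripts to look and compute and a tool call to move; the robot and the scene stay as the last step left them, time stands still between calls to the robot, and variables do not carry over. Pictures are saved under pics/ and viewed, at most 11 in all, crops included, and the job is handed in when it is done.

Besides the shell and the picture viewer there is one more tool, called after "Request:" as name(argument=value, ...) on one line, values as JSON. move_arm: Moves the arm, as the interface text tells. Its arguments: {"type":"object","properties":{"steps":{"type":"array","items":{"type":"object","properties":{"dx":{"type":"number"},"dy":{"type":"number"},"dz":{"type":"number"},"spin":{"type":"number"}}}},"claw":{"type":"number"},"squeeze":{"type":"number"}},"required":["steps"]}

```bash
mkdir -p pics
cat > h.py <<'E'
import numpy as np, cv2
from bench import telemetry, imaging, job, r
def snap(n):
    c=imaging.camera(n); np.savez(f'{n}.npz',**{k:np.array(c[k]) for k in('img','camera_matrix','R','t')}); return c
def load(n): return np.load(f'{n}.npz')
def ray(c,u,v,z):
    K=np.array(c['camera_matrix']);R=np.array(c['R']);t=np.array(c['t'])
    d=R.T@np.linalg.solve(K,[u,v,1.]);o=-R.T@t
    return o+d*(z-o[2])/d[2]
def proj(c,X):
    p=np.array(c['camera_matrix'])@(np.array(c['R'])@np.array(X)+np.array(c['t']));return p[:2]/p[2]
def save(name,img,box=None,s=1.5):
    if box: img=img[box[1]:box[3],box[0]:box[2]]
    cv2.imwrite('pics/'+name,cv2.resize(img[...,::-1],None,fx=s,fy=s,interpolation=cv2.INTER_CUBIC))
E
python3 - <<'E'
from h import *
for n in('top','side'):
    c=snap(n);save(n+'0.png',c['img']);print(n,-np.array(c['R']).T@c['t'],np.array(c['R'])[2])
s=telemetry.read_state();print(s['eef_rot'],s['ee_pos'],s['width'],r.tips_ahead,s['time'])
E
```

```text
top [0.16018305 0.04253278 1.45711329] [ 1.97681667e-01  6.92799694e-04 -9.80266024e-01]
side [-0.1265808  -0.92918616  0.92875599] [ 0.40445811  0.69532508 -0.59408473]
[ 9.88707180e-01  1.49858947e-01 -1.36784182e-04 -6.24694469e-04] [ 0.18516072 -0.59681602  0.40404332] 0.08686112072682482 0.1822 0.1
```

View pics/top0.png

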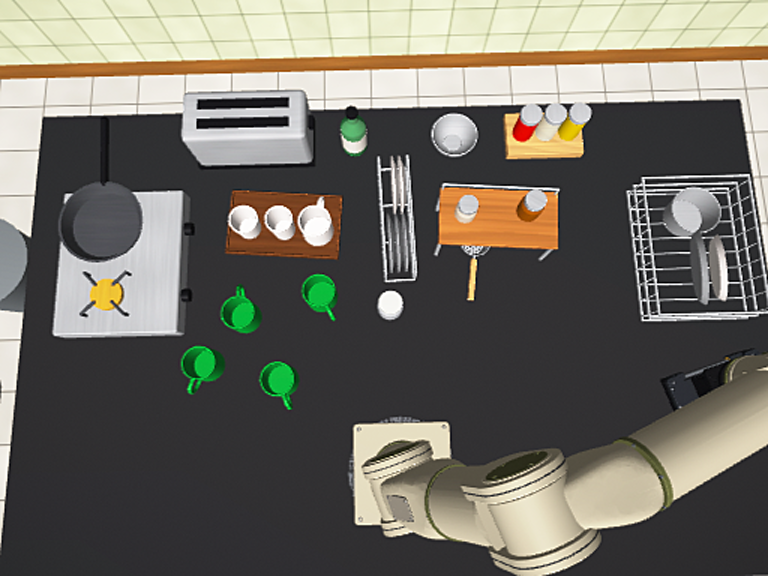

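View pics/side0.png

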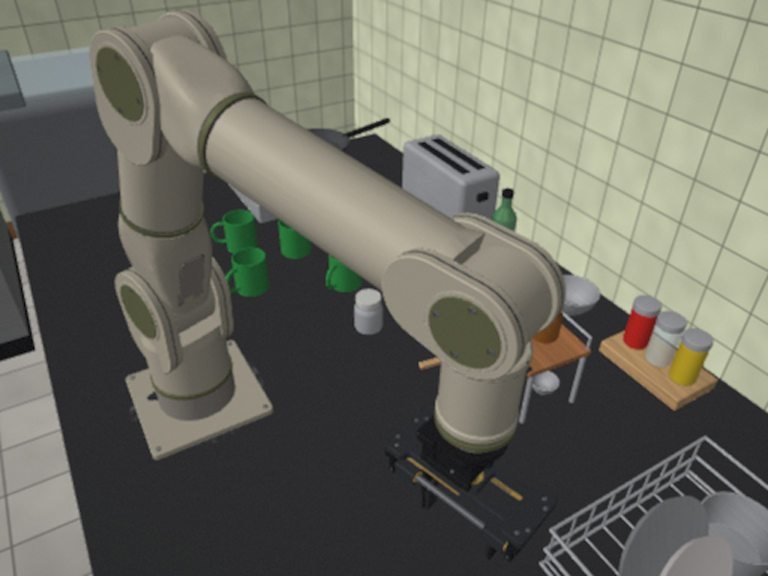

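The top view (1.5x) shows the strainer handle at (471,300)–(475,257), protruding below the shelf. The candidates for the mug are the white vessels at (244,222), (279,222) and (316,222), and the green mugs at (240,312), (320,292), (202,365) and (279,380). Only the white one at (316,222) shows a loop, at (321,203). I'll check it in a close crop.

Run:
```python
from h import *
c=load('top');save('crop.png',c['img'],(145,110,385,215),3.3)
```

```text
(no output)
```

View pics/crop.png

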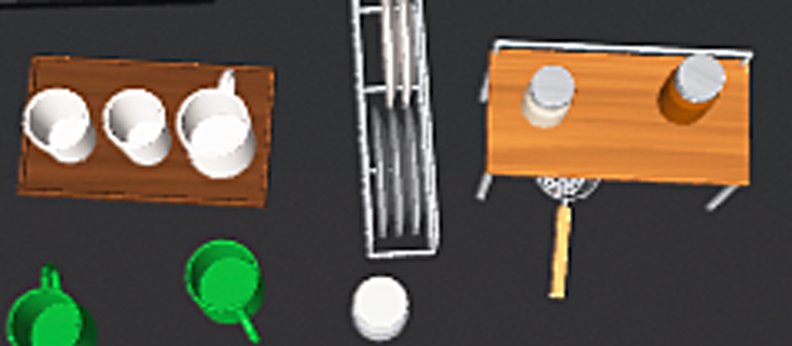

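The crop confirms it: the vessel at crop (214,125) has a loop at (228,82), and the other two vessels have none. The handle runs from crop (565,205) to (557,297).

Run:
```python
from h import *
c=load('top')
f=lambda x,y,z:ray(c,145+x/3.3,110+y/3.3,z)
a=f(565,205,.043);b=f(557,297,.043);print('handle',a,b,np.linalg.norm(a-b))
d=(a-b)/np.linalg.norm(a-b);bowl=b+.15*d;print('yaw',np.degrees(np.arctan2(d[1],d[0])),'bowl',bowl,'grip',b+.045*d)
print('shelf front corners',f(486,178,.137),f(749,186,.137),'back',f(493,48,.137),f(751,58,.137))
print('rack',f(370,256,.0),f(436,250,0),f(352,0,.165))
print('sugar',f(380,303,.085),'tray',f(20,193,.014),f(266,207,.014),f(273,67,.014),f(33,56,.014))
m=f(214,125,.095);print('mug',m)
img=cv2.resize(c['img'][130:215,145:385],None,fx=3.3,fy=3.3,interpolation=cv2.INTER_CUBIC)
img=cv2.resize(c['img'][125:175,145:240],None,fx=8,fy=8,interpolation=cv2.INTER_CUBIC)
for col,rr in(((255,0,0),.04),):
  P=np.array([(proj(c,m+[rr*np.cos(t),rr*np.sin(t),0])-[145,125]+.5)*8 for t in np.linspace(0,6.3,60)]).astype(int)
  cv2.polylines(img,[P],False,col,1)
save('mug.png',img,None,1)
# alternative: posts
```

```text
handle [ 0.5098147 -0.1974608  0.043    ] [ 0.40416244 -0.18252444  0.043     ] 0.10670284206581909
yaw -8.04674425489009 bowl [ 0.55268557 -0.20352158  0.043     ] grip [ 0.44871938 -0.18882358  0.043     ]
shelf front corners [ 0.51828555 -0.09920029  0.137     ] [ 0.50234682 -0.37780941  0.137     ] back [ 0.66412875 -0.1132964   0.137     ] [ 0.64534893 -0.39213522  0.137     ]
rack [0.46530017 0.02481265 0.        ] [ 0.4704804 -0.0520267  0.       ] [0.71176386 0.03866604 0.165     ]
sugar [0.39513198 0.01638308 0.085     ] tray [0.54751398 0.42997219 0.014     ] [0.5234399  0.14396935 0.014     ] [0.69415518 0.13386595 0.014     ] [0.71540326 0.4191058  0.014     ]
mug [0.59816164 0.19496043 0.095     ]
```

View pics/mug.png

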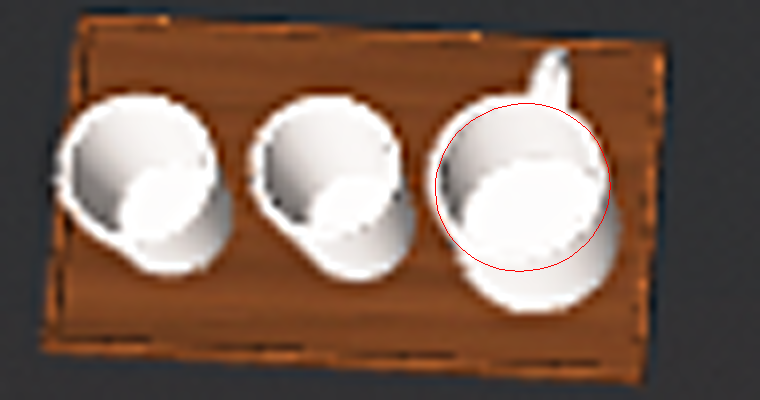

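Request:
move_arm(steps=[{"spin": 0.11}, {"spin": 0.11}, {"spin": 0.11}, {"spin": 0.11}, {}], claw=8.7)

```text
$.steps[0]: bad value
```

```bash
cat >> h.py <<'E'
from scipy.spatial.transform import Rotation as Ro
def go(target):
    s=telemetry.read_state();Rm=Ro.from_quat(s['eef_rot']).as_matrix()
    print('t',round(s['time'],2),'pos',np.round(s['ee_pos'],4),'yaw',round(np.degrees(np.arctan2(Rm[1,0],Rm[0,0])),2),'zax',np.round(Rm[:,2],3),'w',round(s['width'],4),'F',np.round(s['ft_force'],1),round(s['grip_force'],1))
    print('q',np.round(s['joint_positions'],2))
    if target is not None: print('tool cm',np.round(Rm.T@(np.array(target)-s['ee_pos'])*100,2))
E
python3 - <<'E'
from h import *
go([.444,-.188,.32])
E
```

```text
t 0.1 pos [ 0.1852 -0.5968  0.404 ] yaw 17.24 zax [-0.     0.001 -1.   ] w 0.0869 F [-0.8  0.3 -0.3] 0.0
q [ 1.25  0.33 -0.06  1.46  0.02  1.35 -0.09]
tool cm [ 36.84 -31.36   8.44]
```

Request:
move_arm(steps=[{"dx": 0, "dy": 0, "dz": 0, "spin": 0.11}, {"dx": 0, "dy": 0, "dz": 0, "spin": 0.11}, {"dx": 0, "dy": 0, "dz": 0, "spin": 0.11}, {"dx": 0, "dy": 0, "dz": 0, "spin": 0.11}, {"dx": 0, "dy": 0, "dz": 0, "spin": 0}], claw=8.7)

```text
time: 0.6
ee_pos: [0.1852, -0.5968, 0.4043]
eef_rot: [0.998, -0.07, -0.0, -0.0]
ft_force: [0.5, -0.1, 0.7]
width: 0.0875
grip_force: 0.0
```

Run:
```python
from h import *
go([.444,-.188,.32])
```

```text
t 0.6 pos [ 0.1852 -0.5968  0.4043] yaw -8.07 zax [-0.     0.001 -1.   ] w 0.0875 F [ 0.5 -0.1  0.7] 0.0
q [ 1.2   0.33 -0.01  1.46  0.    1.35 -0.52]
tool cm [ 19.88 -44.11   8.45]
```

Request:
move_arm(steps=[{"dx": 0.83, "dy": -1.84, "dz": 0, "spin": 0}, {"dx": 0.83, "dy": -1.84, "dz": 0, "spin": 0}, {"dx": 0.83, "dy": -1.84, "dz": 0, "spin": 0}, {"dx": 0.83, "dy": -1.84, "dz": 0, "spin": 0}, {"dx": 0.83, "dy": -1.84, "dz": 0, "spin": 0}, {"dx": 0.83, "dy": -1.84, "dz": 0, "spin": 0}, {"dx": 0.83, "dy": -1.84, "dz": 0, "spin": 0}, {"dx": 0.83, "dy": -1.84, "dz": 0, "spin": 0}, {"dx": 0.83, "dy": -1.84, "dz": 0, "spin": 0}, {"dx": 0.83, "dy": -1.84, "dz": 0, "spin": 0}, {"dx": 0.83, "dy": -1.84, "dz": 0, "spin": 0}, {"dx": 0.83, "dy": -1.84, "dz": 0, "spin": 0}])

```text
time: 1.8
ee_pos: [0.3148, -0.3913, 0.4047]
eef_rot: [0.998, -0.068, -0.0, 0.0]
ft_force: [0.3, 0.1, 0.4]
width: 0.087
grip_force: 0.0
```

Request:
move_arm(steps=[{"dx": 0.83, "dy": -1.84, "dz": 0.6, "spin": 0}, {"dx": 0.83, "dy": -1.84, "dz": 0.6, "spin": 0}, {"dx": 0.83, "dy": -1.84, "dz": 0.6, "spin": 0}, {"dx": 0.83, "dy": -1.84, "dz": 0.6, "spin": 0}, {"dx": 0.83, "dy": -1.84, "dz": 0.6, "spin": 0}, {"dx": 0.83, "dy": -1.84, "dz": 0.6, "spin": 0}, {"dx": 0.83, "dy": -1.84, "dz": 0.6, "spin": 0}, {"dx": 0.83, "dy": -1.84, "dz": 0.6, "spin": 0}, {"dx": 0.83, "dy": -1.84, "dz": 0.6, "spin": 0}, {"dx": 0.83, "dy": -1.84, "dz": 0.6, "spin": 0}, {"dx": 0.83, "dy": -1.84, "dz": 0.6, "spin": 0}, {"dx": 0, "dy": 0, "dz": 0, "spin": 0}])

```text
time: 3.0
ee_pos: [0.4339, -0.2019, 0.338]
eef_rot: [0.998, -0.066, -0.0, -0.001]
ft_force: [0.2, 0.4, 1.2]
width: 0.0869
grip_force: 0.0
```

Run:
```python
from h import *
go([.444,-.188,.202])
c=snap('side');save('side1.png',c['img'])
```

```text
t 3.0 pos [ 0.4339 -0.2019  0.338 ] yaw -7.56 zax [-0.001  0.001 -1.   ] w 0.0869 F [0.2 0.4 1.2] 0.0
q [ 0.72  0.09 -0.39  1.9   0.03  1.16 -1.39]
tool cm [ 0.83 -1.49 13.6 ]
```

View pics/side1.png

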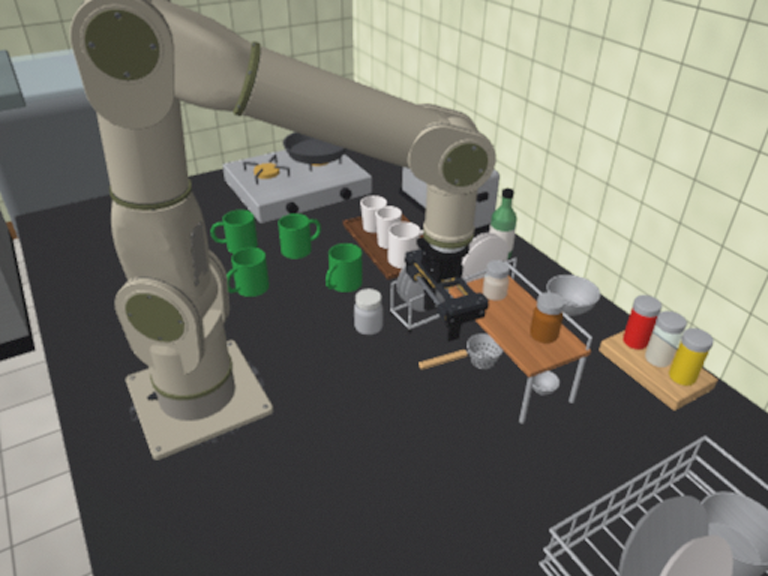

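The side view (1.5x) shows the strainer clear, with its handle end at (421,365) and bowl at (484,350). The dish is at (545,383), well to the right under the shelf, and the mug rim is near (404,231). I'll enlarge both areas.

Run:
```python
from h import *
c=load('side');i=c['img']
a=cv2.resize(i[215:265,270:345],None,fx=8,fy=8,interpolation=cv2.INTER_CUBIC)
b=cv2.resize(i[140:190,250:285],None,fx=5.3,fy=8,interpolation=cv2.INTER_CUBIC)
save('crop2.png',np.hstack([a,b]),None,1);print(a.shape,b.shape)
m=np.array([.602,.198,.095])
print('handle end',proj(c,[.404,-.1825,.038]),'mug rim', [np.round(proj(c,m+[.04*np.cos(t),.04*np.sin(t),0]),1).tolist() for t in np.arange(0,6.2,np.pi/4)])
```

```text
(400, 600, 3) (400, 186, 3)
handle end [279.24551339 245.04134567] mug rim [[277.8, 150.9], [271.2, 148.4], [263.3, 148.9], [258.6, 152.2], [259.7, 156.5], [266.4, 159.2], [274.6, 158.7], [279.3, 155.2]]
```

View pics/crop2.png

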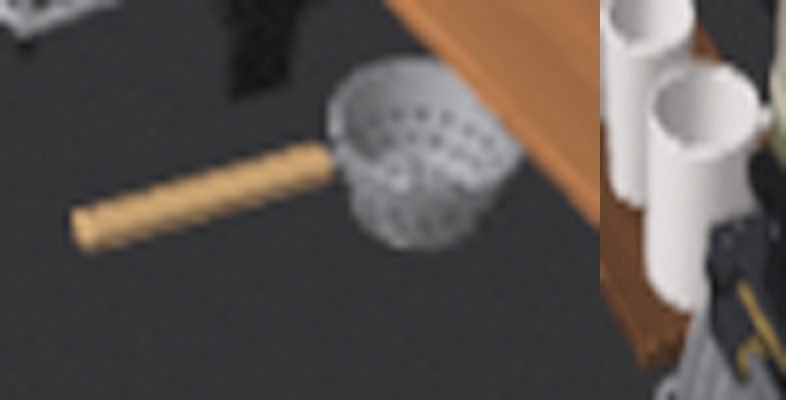

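The handle end measures (280.2,243.7) against a predicted (279.2,245.0). The mug rim centre measures (269.6,153.9) against a predicted (269.0,153.7). Both agree within 1–4 mm, so I'll descend.

Request:
move_arm(steps=[{"dx": 0.35, "dy": -0.4, "dz": 0.5, "spin": 0}, {"dx": 0.35, "dy": -0.4, "dz": 1, "spin": 0}, {"dx": 0.3, "dy": -0.4, "dz": 1.5, "spin": 0}, {"dx": 0, "dy": -0.2, "dz": 1.5, "spin": 0}, {"dx": 0, "dy": 0, "dz": 1.5, "spin": 0}, {"dx": 0, "dy": 0, "dz": 1.5, "spin": 0}, {"dx": 0, "dy": 0, "dz": 1.5, "spin": 0}, {"dx": 0, "dy": 0, "dz": 1.0, "spin": 0}, {"dx": 0, "dy": 0, "dz": 0.5, "spin": 0}, {"dx": 0, "dy": 0, "dz": 0, "spin": 0}, {"dx": 0, "dy": 0, "dz": 0, "spin": 0}])

```text
time: 4.15
ee_pos: [0.445, -0.192, 0.2342]
eef_rot: [0.998, -0.07, 0.0, 0.0]
ft_force: [0.3, 0.6, 0.7]
width: 0.0872
grip_force: 0.0
```

Run:
```python
from h import *
go([.446,-.188,.202])
c=snap('side');save('side2.png',c['img'],(250,180,370,270),6.5)
```

```text
t 4.15 pos [ 0.445  -0.192   0.2342] yaw -7.98 zax [ 0.001 -0.    -1.   ] w 0.0872 F [0.3 0.6 0.7] 0.0
q [ 0.68  0.23 -0.4   1.99  0.11  0.94 -1.49]
tool cm [ 0.04 -0.41  3.22]
```

View pics/side2.png

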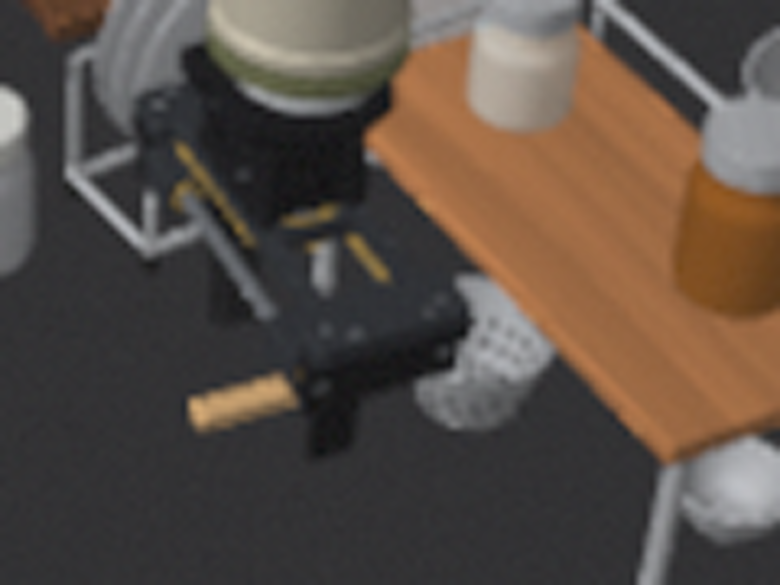

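The gripper straddles the handle, its body about 20 mm in front of the shelf edge. I'll go down and grip.

Request:
move_arm(steps=[{"dx": 0, "dy": -0.4, "dz": 1, "spin": 0}, {"dx": 0, "dy": 0, "dz": 1, "spin": 0}, {"dx": 0, "dy": 0, "dz": 0.8, "spin": 0}, {"dx": 0, "dy": 0, "dz": 0.4, "spin": 0}, {"dx": 0, "dy": 0, "dz": 0, "spin": 0}, {"dx": 0, "dy": 0, "dz": 0, "spin": 0}, {"dx": 0, "dy": 0, "dz": 0, "spin": 0}])

```text
time: 4.9
ee_pos: [0.4456, -0.188, 0.2021]
eef_rot: [0.998, -0.07, 0.0, 0.0]
ft_force: [0.6, 0.4, -0.7]
width: 0.0871
grip_force: 0.0
```

Request:
move_arm(steps=[{"dx": 0, "dy": 0, "dz": 0, "spin": 0}, {"dx": 0, "dy": 0, "dz": 0, "spin": 0}, {"dx": 0, "dy": 0, "dz": 0, "spin": 0}, {"dx": 0, "dy": 0, "dz": 0, "spin": 0}, {"dx": 0, "dy": 0, "dz": 0, "spin": 0}, {"dx": 0, "dy": 0, "dz": 0, "spin": 0}, {"dx": 0, "dy": 0, "dz": 0, "spin": 0}, {"dx": 0, "dy": 0, "dz": 0, "spin": 0}, {"dx": 0, "dy": 0, "dz": 0, "spin": 0}, {"dx": 0, "dy": 0, "dz": 0, "spin": 0}], claw=0.5, squeeze=45)

```text
time: 5.9
ee_pos: [0.4454, -0.1879, 0.2017]
eef_rot: [0.998, -0.07, -0.0, 0.0]
ft_force: [-0.4, 1.0, 1.0]
width: 0.015
grip_force: 0.0
```

Run:
```python
from h import *
go([.446,-.188,.222])
```

```text
t 5.9 pos [ 0.4454 -0.1879  0.2017] yaw -7.98 zax [-0. -0. -1.] w 0.015 F [-0.4  1.   1. ] 0.0
q [ 0.66  0.28 -0.39  2.02  0.14  0.87 -1.52]
tool cm [ 0.07  0.   -2.03]
```

Request:
move_arm(steps=[{"dx": 0, "dy": 0, "dz": 0, "spin": 0}, {"dx": 0, "dy": 0, "dz": 0, "spin": 0}, {"dx": 0, "dy": 0, "dz": 0, "spin": 0}, {"dx": 0, "dy": 0, "dz": 0, "spin": 0}, {"dx": 0, "dy": 0, "dz": 0, "spin": 0}], claw=0.5, squeeze=50)

```text
time: 6.4
ee_pos: [0.4454, -0.1879, 0.2017]
eef_rot: [0.998, -0.07, 0.0, 0.0]
ft_force: [-1.4, -0.3, -0.6]
width: 0.0133
grip_force: 49.9
```

Request:
move_arm(steps=[{"dx": 0, "dy": 0, "dz": -0.3, "spin": 0}, {"dx": 0, "dy": 0, "dz": -0.6, "spin": 0}, {"dx": 0, "dy": 0, "dz": -0.6, "spin": 0}, {"dx": 0, "dy": 0, "dz": -0.3, "spin": 0}, {"dx": -0.4, "dy": 0, "dz": 0, "spin": 0}, {"dx": -0.8, "dy": 0, "dz": 0, "spin": 0}, {"dx": -1, "dy": 0, "dz": 0, "spin": 0}, {"dx": -1, "dy": 0, "dz": 0, "spin": 0}, {"dx": -1, "dy": 0, "dz": 0, "spin": 0}, {"dx": -0.6, "dy": 0, "dz": 0, "spin": 0}, {"dx": 0, "dy": 0, "dz": 0, "spin": 0}])

```text
time: 7.5
ee_pos: [0.397, -0.1812, 0.2197]
eef_rot: [0.998, -0.07, -0.0, 0.0]
ft_force: [0.2, 0.7, -1.4]
width: 0.0135
grip_force: 49.9
```

Run:
```python
from h import *
go([.34,-.22,.222])
```

```text
t 7.5 pos [ 0.397  -0.1812  0.2197] yaw -8.0 zax [-0. -0. -1.] w 0.0135 F [ 0.2  0.7 -1.4] 49.9
q [ 0.71  0.15 -0.4   2.12  0.08  0.88 -1.45]
tool cm [-5.1   4.63 -0.22]
```

Request:
move_arm(steps=[{"dx": -0.4, "dy": 0.3, "dz": 0, "spin": 0}, {"dx": -0.7, "dy": 0.6, "dz": 0, "spin": 0}, {"dx": -0.7, "dy": 0.6, "dz": 0, "spin": 0}, {"dx": -0.7, "dy": 0.6, "dz": 0, "spin": 0}, {"dx": -0.7, "dy": 0.6, "dz": 0, "spin": 0}, {"dx": -0.7, "dy": 0.6, "dz": 0, "spin": 0}, {"dx": -0.7, "dy": 0.6, "dz": 0, "spin": 0}, {"dx": -0.6, "dy": 0.5, "dz": 0, "spin": 0}, {"dx": -0.4, "dy": 0.2, "dz": 0, "spin": 0}, {"dx": 0, "dy": 0, "dz": 0, "spin": 0}, {"dx": 0, "dy": 0, "dz": 0, "spin": 0}])

```text
time: 8.6
ee_pos: [0.3361, -0.2189, 0.2198]
eef_rot: [0.998, -0.069, 0.0, 0.0]
ft_force: [-0.4, -0.4, -1.0]
width: 0.0137
grip_force: 49.9
```

Run:
```python
from h import *
go([.34,-.22,.43])
c=snap('side');save('side3.png',c['img'],(200,130,400,280),4)
```

```text
t 8.6 pos [ 0.3361 -0.2189  0.2198] yaw -7.97 zax [ 0. -0. -1.] w 0.0137 F [-0.4 -0.4 -1. ] 49.9
q [ 0.81  0.07 -0.35  2.2   0.03  0.87 -1.27]
tool cm [  0.4    0.06 -21.02]
```

View pics/side3.png

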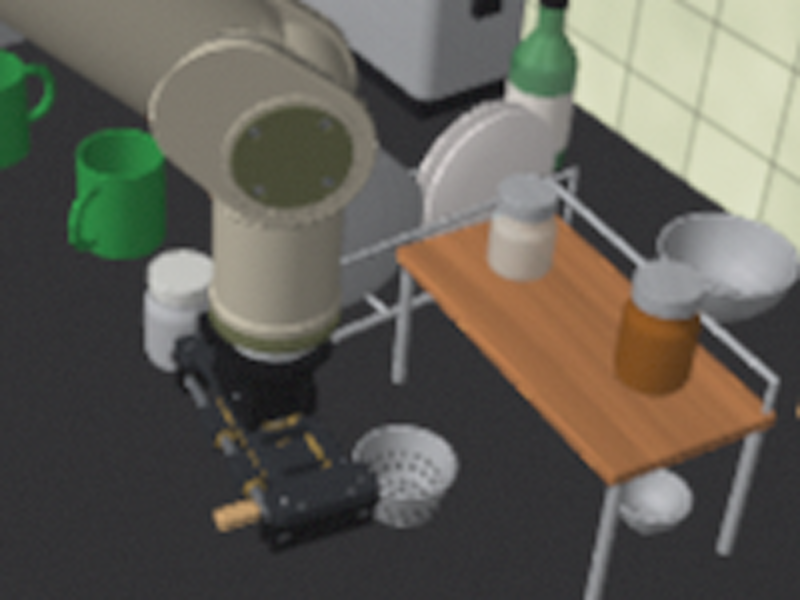

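The strainer, with its bowl at crop (405,475), is fully out and clear of the shelf edge. Next I'll lift it.

Request:
move_arm(steps=[{"dx": 0, "dy": 0, "dz": -0.5, "spin": 0}, {"dx": 0, "dy": 0, "dz": -1.5, "spin": 0}, {"dx": 0, "dy": 0, "dz": -2, "spin": 0}, {"dx": 0, "dy": 0, "dz": -2, "spin": 0}, {"dx": 0, "dy": 0, "dz": -2, "spin": 0}, {"dx": 0, "dy": 0, "dz": -2.5, "spin": 0}, {"dx": 0, "dy": 0, "dz": -2.5, "spin": 0}, {"dx": 0, "dy": 0, "dz": -2.5, "spin": 0}, {"dx": 0, "dy": 0, "dz": -2.5, "spin": 0}, {"dx": 0, "dy": 0, "dz": -1.5, "spin": 0}, {"dx": 0, "dy": 0, "dz": -1, "spin": 0}, {"dx": 0, "dy": 0, "dz": 0, "spin": 0}])

```text
time: 9.85
ee_pos: [0.3363, -0.2189, 0.4259]
eef_rot: [0.998, -0.069, 0.001, 0.001]
ft_force: [-0.3, 0.4, -0.7]
width: 0.0132
grip_force: 49.9
```

Run:
```python
from h import *
go([.40,0,.425])
```

```text
t 9.85 pos [ 0.3363 -0.2189  0.4259] yaw -7.95 zax [ 0.002 -0.001 -1.   ] w 0.0132 F [-0.3  0.4 -0.7] 49.9
q [ 0.83 -0.17 -0.32  1.95 -0.05  1.35 -1.19]
tool cm [  3.28 -22.56   0.07]
```

Request:
move_arm(steps=[{"dx": 0, "dy": 0, "dz": -0.5, "spin": -0.04}, {"dx": 0, "dy": 0, "dz": -0.5, "spin": -0.06}, {"dx": 0, "dy": 0, "dz": -0.5, "spin": -0.06}, {"dx": 0, "dy": 0, "dz": -0.5, "spin": -0.06}, {"dx": 0, "dy": 0, "dz": 0, "spin": -0.06}, {"dx": 0, "dy": 0, "dz": 0, "spin": -0.04}, {"dx": 0, "dy": 0, "dz": 0, "spin": 0}])

```text
time: 10.55
ee_pos: [0.3359, -0.2189, 0.4438]
eef_rot: [0.996, 0.091, -0.001, -0.0]
ft_force: [0.1, 0.3, -1.1]
width: 0.0132
grip_force: 49.9
```

Run:
```python
from h import *
go([.40,-.1,.446]);go([.44,.17,.446])
```

```text
t 10.55 pos [ 0.3359 -0.2189  0.4438] yaw 10.41 zax [-0.001  0.001 -1.   ] w 0.0132 F [ 0.1  0.3 -1.1] 49.9
q [ 0.8  -0.18 -0.3   1.92 -0.05  1.39 -0.87]
tool cm [  8.45 -10.53  -0.22]
t 10.55 pos [ 0.3359 -0.2189  0.4438] yaw 10.41 zax [-0.001  0.001 -1.   ] w 0.0132 F [ 0.1  0.3 -1.1] 49.9
q [ 0.8  -0.18 -0.3   1.92 -0.05  1.39 -0.87]
tool cm [ 17.26 -36.37  -0.2 ]
```

Request:
move_arm(steps=[{"dx": 0.5, "dy": -0.6, "dz": 0, "spin": 0}, {"dx": 0.9, "dy": -1.1, "dz": 0, "spin": 0}, {"dx": 1, "dy": -1.2, "dz": 0, "spin": 0}, {"dx": 1, "dy": -1.3, "dz": 0, "spin": 0}, {"dx": 1, "dy": -1.3, "dz": 0, "spin": 0}, {"dx": 1, "dy": -1.3, "dz": 0, "spin": 0}, {"dx": 1, "dy": -1.3, "dz": 0, "spin": 0}, {"dx": 0.8, "dy": -1.4, "dz": 0, "spin": 0}, {"dx": 0.6, "dy": -1.5, "dz": 0, "spin": 0}, {"dx": 0.5, "dy": -1.5, "dz": 0, "spin": 0}, {"dx": 0.5, "dy": -1.5, "dz": 0, "spin": 0}, {"dx": 0.5, "dy": -1.5, "dz": 0, "spin": 0}])

```text
time: 11.75
ee_pos: [0.3996, -0.0485, 0.4444]
eef_rot: [0.996, 0.09, -0.0, -0.0]
ft_force: [0.5, 0.2, -0.8]
width: 0.013
grip_force: 49.9
```

Request:
move_arm(steps=[{"dx": 0.6, "dy": -1.8, "dz": 0, "spin": 0}, {"dx": 0.6, "dy": -1.8, "dz": 0, "spin": 0}, {"dx": 0.6, "dy": -1.8, "dz": 0, "spin": 0}, {"dx": 0.6, "dy": -1.8, "dz": 0, "spin": 0}, {"dx": 0.6, "dy": -1.8, "dz": 0, "spin": 0}, {"dx": 0.6, "dy": -1.8, "dz": 0, "spin": 0}, {"dx": 0.6, "dy": -1.8, "dz": 0, "spin": 0}, {"dx": 0.6, "dy": -1.8, "dz": 0, "spin": 0}, {"dx": 0.6, "dy": -1.8, "dz": 0, "spin": 0}, {"dx": 0.6, "dy": -1.4, "dz": 0, "spin": 0}, {"dx": 0.4, "dy": -0.8, "dz": 0, "spin": 0}, {"dx": 0, "dy": 0, "dz": 0, "spin": 0}])

```text
time: 12.95
ee_pos: [0.4294, 0.1438, 0.4445]
eef_rot: [0.996, 0.091, -0.0, -0.0]
ft_force: [1.1, 0.6, -0.9]
width: 0.0131
grip_force: 49.9
```

Run:
```python
from h import *
go([.497,.178,.35])
```

```text
t 12.95 pos [0.4294 0.1438 0.4445] yaw 10.44 zax [-0.001  0.001 -1.   ] w 0.0131 F [ 1.1  0.6 -0.9] 49.9
q [ 0.47 -0.04 -0.85  1.79 -0.03  1.38 -1.76]
tool cm [ 7.28 -2.13  9.45]
```

Now I'll go to just above the mug, leaving the bottom about 5 cm above the rim.

Request:
move_arm(steps=[{"dx": 0.5, "dy": -0.1, "dz": 0, "spin": 0}, {"dx": 1, "dy": -0.3, "dz": 0, "spin": 0}, {"dx": 1.2, "dy": -0.4, "dz": 0.5, "spin": 0}, {"dx": 1.2, "dy": -0.4, "dz": 1, "spin": 0}, {"dx": 1.2, "dy": -0.3, "dz": 1.5, "spin": 0}, {"dx": 1, "dy": -0.3, "dz": 1.5, "spin": 0}, {"dx": 0.8, "dy": -0.2, "dz": 1.5, "spin": 0}, {"dx": 0.4, "dy": -0.1, "dz": 1.5, "spin": 0}, {"dx": 0, "dy": 0, "dz": 1, "spin": 0}, {"dx": 0, "dy": 0, "dz": 0.5, "spin": 0}, {"dx": 0, "dy": 0, "dz": 0, "spin": 0}, {"dx": 0, "dy": 0, "dz": 0, "spin": 0}])

```text
time: 14.15
ee_pos: [0.4975, 0.1764, 0.3553]
eef_rot: [0.996, 0.09, 0.0, 0.0]
ft_force: [-0.9, -0.2, -0.4]
width: 0.0133
grip_force: 49.9
```

Run:
```python
from h import *
go([.497,.178,.312])
c=snap('side');a=cv2.resize(c['img'][115:190,235:310],(400,600)[:1]*2,interpolation=cv2.INTER_CUBIC)
t=snap('top');b=cv2.resize(t['img'][115:190,165:240],(400,400),interpolation=cv2.INTER_CUBIC)
save('both.png',np.hstack([a,b]),None,1)
```

```text
t 14.15 pos [0.4975 0.1764 0.3553] yaw 10.35 zax [ 0.001 -0.    -1.   ] w 0.0133 F [-0.9 -0.2 -0.4] 49.9
q [ 0.34  0.26 -0.88  1.75  0.21  1.23 -1.98]
tool cm [-0.02 -0.17  4.33]
```

View pics/both.png

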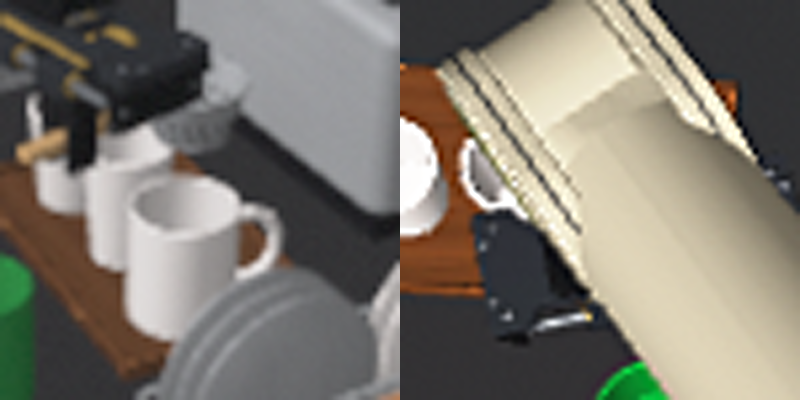

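The side crop shows the full mug rim: left 130, right 242, top 175, bottom 240. The bowl hangs above it, rim right edge at about (249,85) and bottom at about (200,150). I'll compare these with the predicted outlines.

Run:
```python
from h import *
from scipy.optimize import least_squares
c=load('side');s=telemetry.read_state();p=np.array(s['ee_pos'])
T=np.linspace(0,2*np.pi,90)
def circ(x,y,z,r): return np.array([proj(c,[x+r*np.cos(t),y+r*np.sin(t),z]) for t in T])
def ext(P): return np.r_[P.min(0),P.max(0)]
off=np.array([235,115]);k=400/75
tgt=np.r_[np.array([130,175])/k+off,np.array([242,240])/k+off]-.5*0
f=least_squares(lambda v:ext(circ(v[0],v[1],.095,.04))-tgt,[.6,.2]);print('mug',f.x,f.fun)
ps=np.radians(10.4);d=.107
b=p[:2]+d*np.array([np.cos(ps),np.sin(ps)]);print('bowl pred',b,p[2]-.2017)
img=cv2.resize(c['img'][115:190,235:310],(600,600),interpolation=cv2.INTER_CUBIC)
zb=p[2]-.2017
for x,y,z,r,col in((b[0],b[1],zb,.026,(255,0,0)),(b[0],b[1],zb+.042,.038,(255,0,0)),(*f.x,.095,.04,(0,160,0))):
  cv2.polylines(img,[((circ(x,y,z,r)-off+.5)*8).astype(int)],True,col,1)
save('ov.png',img,None,1)
```

```text
mug [0.6048507  0.19543473] [-0.14754604  0.4640136   0.14739078 -0.43849055]
bowl pred [0.60280003 0.19581084] 0.15376262611248137
```

View pics/ov.png

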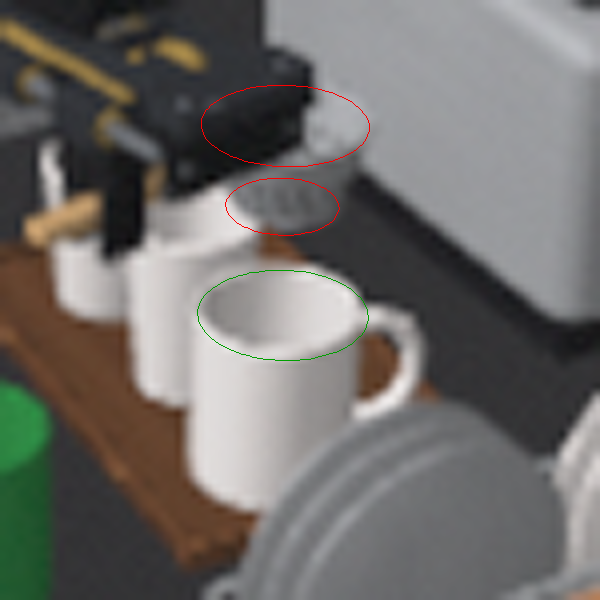

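Both outlines carry the same half-pixel drawing offset, so the bowl is where predicted and within about 2 mm of the mug's axis. Descending 4.3 cm leaves about 15 mm of clearance.

Request:
move_arm(steps=[{"dx": 0.1, "dy": 0, "dz": 0.3, "spin": 0}, {"dx": 0, "dy": -0.1, "dz": 0.6, "spin": 0}, {"dx": 0, "dy": 0, "dz": 0.7, "spin": 0}, {"dx": 0, "dy": 0, "dz": 0.7, "spin": 0}, {"dx": 0, "dy": 0, "dz": 0.7, "spin": 0}, {"dx": 0, "dy": 0, "dz": 0.6, "spin": 0}, {"dx": 0, "dy": 0, "dz": 0.4, "spin": 0}, {"dx": 0, "dy": 0, "dz": 0.3, "spin": 0}, {"dx": 0, "dy": 0, "dz": 0, "spin": 0}, {"dx": 0, "dy": 0, "dz": 0, "spin": 0}, {"dx": 0, "dy": 0, "dz": 0, "spin": 0}, {"dx": 0, "dy": 0, "dz": 0, "spin": 0}])

```text
time: 15.45
ee_pos: [0.4984, 0.1777, 0.312]
eef_rot: [0.996, 0.09, 0.0, 0.0]
ft_force: [0.5, 0.5, -0.7]
width: 0.0132
grip_force: 49.9
```

Request:
move_arm(steps=[{"dx": 0, "dy": 0, "dz": 0, "spin": 0}, {"dx": 0, "dy": 0, "dz": 0, "spin": 0}, {"dx": 0, "dy": 0, "dz": 0, "spin": 0}, {"dx": 0, "dy": 0, "dz": 0, "spin": 0}, {"dx": 0, "dy": 0, "dz": 0, "spin": 0}])

```text
time: 15.95
ee_pos: [0.4983, 0.1776, 0.3117]
eef_rot: [0.996, 0.09, 0.0, 0.0]
ft_force: [0.3, -0.5, -1.3]
width: 0.0136
grip_force: 49.9
```

Run:
```python
from h import *
go([.499,.177,.312])
c=snap('side');save('fin.png',c['img'],(235,115,310,190),8)
```

```text
t 15.95 pos [0.4983 0.1776 0.3117] yaw 10.36 zax [ 0. -0. -1.] w 0.0136 F [ 0.3 -0.5 -1.3] 49.9
q [ 0.32  0.31 -0.86  1.79  0.26  1.15 -2.01]
tool cm [ 0.06  0.07 -0.03]
```

View pics/fin.png

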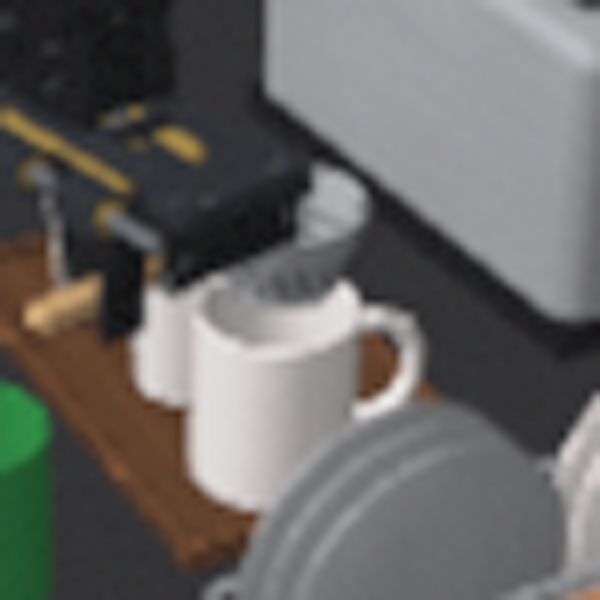

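The bowl hangs over the mug's mouth with a visible gap, and the mug hasn't moved. I'm handing the job in.

```bash
python3 -c "
from bench import job;print(job.close_job())"
```

```text
the job is handed in; nothing more can be done
None
```

The job is handed in at about 16 s. The strainer is held level by its handle, its bottom about 15 mm above the rim and within about 2 mm of centre over the white mug with the handle, and I saw no contact with the shelf, rack or mug.

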